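Set the bench timer for a ten-minute glue-up

ROBOT

A 6-joint arm with a two-finger parallel gripper is mounted at the origin on a cart in front of the work surface, level with it; the furniture and walls round the work are solid. World frame = base frame: x ahead of the robot, y to its left, z up, the work surface at z = 0. Lengths are in m, angles in rad, forces in N, time in s.
With the tool pointing down it reaches from about 0.35 to 0.975 m from the base axis. Payload 7.1 kg.
Tool frame: the origin (TCP) lies midway between the tips of the shut fingers; the grasp point (between the pads) lies 19 mm behind it; z points along the fingers, y is the line along which they close (so a half turn about z gives the same grasp; the last joint's range is limited). The gripper opens to 88 mm and grips with 3 to 60 N. Pads are 20 mm wide; open, the fingers measure 115 mm over their backs; the gripper's body (75 mm by 178 mm) begins 61 mm behind the grasp point.
Start: joints at [1.267, 0.423, 1.63, -0, 1.089, -0.019], TCP at [0.176, 0.6, 0.19] pointing down, gripper open.
Joint ranges: [-3, 3], [-0.9, 2.11], [0.09, 2.58], [-1.31, 4.45], [0.11, 2.69], [-2.54, 2.54]. Speed limits (rad/s): [2.39, 2.39, 3.01, 3.14, 3.14, 3.14].

INTERFACE

Orientations are given as a unit quaternion [w, x, y, z].
In Python, from station import move_pose, movel, movej, command_gripper, wait, inverse_kinematics, read_camera, camera_info, MotionError, job_done, get_time, get_joint_pos, get_qvel, get_effort, get_tcp_pos, get_ee_rot, get_ft_force, get_ft_torque, get_grip_width, get_finger_force gives the robot as it stands. Calls block until the motion is done:
- move_pose(position, orientation): joint-space move of the TCP to a pose.
- movel(position, frame=None, v=0.15, until_force=None): straight line of the TCP; frame=None keeps the orientation; v is the mean speed in m/s. With until_force (N) it stops when the force on the tool has changed by that much, and returns True; else False.
- movej(angles): joint-space move.
- command_gripper(opening): opening from 0.0 (shut) to 1.0 (fully open); the grip force is fixed at half the most; returns when the fingers have stopped.
- wait(seconds).
- inverse_kinematics(position, orientation): joint angles nearest the present ones, or None.
- read_camera(name): name is "side" or "top" or "wrist"; returns the picture (480x640x3 uint8, red, green, blue); there is no depth.
- camera_info(name): a dict with "intrinsics" (3x3 intrinsics, pixels), "T" (4x4, takes a point from camera to world coordinates); the wrist camera has in their place "tool_from_camera" (4x4, takes a point from camera to tool coordinates, whose origin is the TCP and whose axes are the flange's). Camera axes: x right, y up, looking along -z (the intrinsics and any distortion apply to the point x, -y, -z); pixel columns grow to the right and rows downward; lengths in m; the calibration is good to about 2 mm. A picture is of the moment at which its call begins: read the wrist's pose just before it. camera_info takes no time and is no camera call.
A pose or a line that the arm cannot do raises MotionError and nothing moves.
- job_done(): hands the job in; it is judged then, once.
Readings, each from a call of its own:
- get_time(): time.
- get_joint_pos(): joint angles.
- get_qvel(): joint speeds.
- get_effort(): joint torques, N m.
- get_tcp_pos(): TCP position.
- get_ee_rot(): TCP orientation.
- get_ft_force(): force on the tool from outside, world axes, zero at the start.
- get_ft_torque(): the same for the moment, N m.
- get_grip_width(): opening from 0.0 (shut) to 1.0 (fully open).
- get_finger_force(): force on a finger pad.
Only numpy, scipy, OpenCV 4.12 (cv2) and the standard library are available. Lean on these libraries where they do the work, as an engineer would, in place of code of your own. Each camera call takes 0.05 s, during which the arm holds its last target. There are 200 camera calls.

TASK

The glue joint needs ten minutes: twist the bench timer's dial clockwise past its red top mark until you feel the spring stop, lean on the stop lightly for a moment without straining it, then turn the dial back down so that its pointer stands at the yellow 10-minute mark and let go. Then press the green start button right down, gently, and let it come back up; leave the other things on the bench where they are.

Things in the scene. Friction and masses are not known exactly. Their poses are not given: they have to be found in the camera images.
- timer: Bench timer: grey case, black face, 112 x 190 x 40 mm (its x, y, z), fixed. Origin on the dial's axis at table level, z up; the case spans x -56..56, y -52..138 mm. Minute marks 0 to 15 run clockwise (seen from above) round the dial, 0.1 rad apart; measured clockwise from the case's +x, 0 is at -0.75, the thick yellow 10 at +0.25, the thick red top mark 15 at +0.75 rad.
- dial: Rotary dial on the case: grey disc, 66 mm across, its top 48 mm over the table, with an upright white grip bar across it (46 long, 12 thick, 31 high). Origin on its axis, 41 mm over the table; x along the bar to the pointer, z up. Turns about the vertical, clockwise to wind, with 0.03 N m of friction; stays where left. At the start it stands between 4 and 14.5 minutes.
- pointer (a point): Outer end of the red pointer line, on the dial's +x at its rim, 33 mm from the axis, 48 mm over the table.
- grip (a point): Centre of the grip bar, on the dial's axis, 67 mm over the table (11 mm below the bar's top). Pinch the bar's 12 mm thickness here or up to 5 mm higher; keep finger ends above the disc (48 mm over the table).
- mark_10 (a point): Fixed point on the case, 33 mm from the dial's axis, in line with the yellow 10-minute mark: where the pointer's end stands when the dial is set to 10 minutes.
- mark_15 (a point): The same for the red 15-minute top mark. 0.15 to 0.85 rad past it, at another angle each time and with nothing to show it, the dial meets a spring stop inside the case: from there the resistance grows by 4 N m per rad of further turning. About 0.12 N m (0.03 rad beyond touch) counts as felt; 0.4 N m (0.1 rad beyond touch) strains it.
- stop_point (a point): A point on the spring stop, hidden under the dial 10 mm from its axis. Its bearing does not tell where the stop is met. It creeps round the axis when the dial bears on the stop: 0.3 mm for a felt stop, 1 mm when strained, which is no more than the error of a reading; a torque reading shows it better.
- start_button (a joint): Travel of the green start button (m): 0 up, 0.006 fully pressed; its spring pushes back with 5 N when fully down.
- start_button_top (a point): Centre of the top of the round green start button, 28 mm across, on the case: 105 mm along the case's y and -18 mm along its x from the dial's axis. Press straight down.
- glue_bottle: Bystander: white squeeze bottle with a red nozzle cap, 36 x 37 x 114 tall, standing (mm). Origin at the centre of its underside. Leave it where it is.
- spring_clamp: Bystander: blue and black spring clamp lying flat, 82 x 165 x 23 (mm). Origin at the centre of its underside. Leave it where it is.
- paint_jar: Bystander: white jar of edge paint with a white lid, 53 across, 78 tall, standing (mm). Origin at the centre of its underside. Leave it where it is.
- beeswax: Bystander: yellow grooved block of beeswax, 34 x 52 x 19 (mm). Origin at the centre of its underside. Leave it where it is.
- pen_blue: Bystander: blue pen lying flat, 11 x 105 x 12 (mm). Origin at the centre of its underside. Leave it where it is.

How it is judged:
By the outcome, as a careful person would: the job done as asked, in the order asked, and still so for the second after the job is handed in, with the robot touching nothing.
It also fails if it takes over 67 s, if anything falls off the work surface, if the arm or the gripper's body presses on something with over 40 N, if the wrist force passes 120 N, or if a joint passes its speed limit or range.

## Working session

There is one attempt and no reset: what is moved stays moved. The work goes in short steps, each a Python script; the robot and the scene stay as the last script left them, time stands still between calls to the robot, and variables do not carry over. Pictures are saved under pics/ and viewed, at most 10 in all, crops included, and the job is handed in when it is done.

```bash
mkdir -p pics; ls; python3 - <<'E'
from station import *
import cv2,numpy as np
for n in("top","side"):
    im=read_camera(n); cv2.imwrite(f"pics/{n}0.png",im[:,:,::-1]); print(n,camera_info(n))
print(camera_info("wrist"),get_ee_rot(),get_ft_force(),get_ft_torque(),get_time())
E
```

```text
pics
top {'intrinsics': array([[473.34617684,   0.        , 323.32948804],
       [  0.        , 473.34617684, 239.34136973],
       [  0.        ,   0.        ,   1.        ]]), 'T': array([[-0.02300111,  0.99708623, -0.07273234,  0.58184758],
       [-0.99908995, -0.02553924, -0.03416158, -0.06251016],
       [-0.03591957,  0.0718804 ,  0.99676627,  1.03026686],
       [ 0.        ,  0.        ,  0.        ,  1.        ]])}
side {'intrinsics': array([[547.74838673,   0.        , 317.73392689],
       [  0.        , 547.74838673, 248.93703185],
       [  0.        ,   0.        ,   1.        ]]), 'T': array([[-0.92889886,  0.15348777, -0.3370288 ,  0.30710297],
       [-0.37025023, -0.40420205,  0.83638237,  0.80316907],
       [-0.00785327,  0.90169962,  0.43229171,  0.51405796],
       [ 0.        ,  0.        ,  0.        ,  1.        ]])}
{'intrinsics': array([[362.80008779,   0.        , 316.10000586],
       [  0.        , 362.80008779, 234.62627009],
       [  0.        ,   0.        ,   1.        ]]), 'tool_from_camera': array([[ 1.15718998e-04,  9.68801982e-01,  2.47836046e-01,
         6.71347224e-02],
       [ 9.99999558e-01, -3.43353116e-04,  8.75265065e-04,
         9.50558017e-04],
       [ 9.33053809e-04,  2.47835835e-01, -9.68801594e-01,
        -1.94633508e-01],
       [ 0.00000000e+00,  0.00000000e+00,  0.00000000e+00,
         1.00000000e+00]])} [-1.08536233e-04  1.41950975e-01  9.89873451e-01 -6.77571357e-04] [-0.42480083 -0.58830509  0.08944819] [-0.03935493 -0.0061499   0.03062756] 0.1
```

View pics/top0.png

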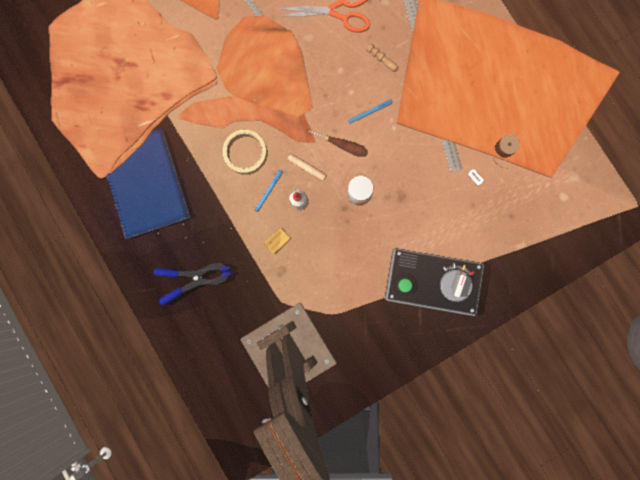

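The top view shows the timer with the dial near (457,285), the green button at (405,285), and the scale marks on the upper side of the dial, so case +x is roughly world +x. I'll cast rays for these and take a closer look.

```bash
cat > h.py <<'E'
from station import *
import cv2,numpy as np
from scipy.spatial.transform import Rotation as R
def rot(q): return R.from_quat([q[1],q[2],q[3],q[0]])
def Tcam(n):
    c=camera_info(n)
    if n!="wrist": return c["intrinsics"],c["T"]
    T=np.eye(4);T[:3,:3]=rot(get_ee_rot()).as_matrix();T[:3,3]=get_tcp_pos()
    return c["intrinsics"],T@c["tool_from_camera"]
def ray(K,T,uv,z):
    d=np.linalg.inv(K)@[uv[0],uv[1],1]; d=T[:3,:3]@(d*[1,-1,-1]); o=T[:3,3]
    return o+d*(z-o[2])/d[2]
def proj(K,T,p):
    c=(np.linalg.inv(T)@np.r_[p,1])[:3]; q=K@(c*[1,-1,-1]); return q[:2]/q[2]
def green(im):
    h=cv2.cvtColor(im,cv2.COLOR_RGB2HSV); m=cv2.inRange(h,(45,100,50),(80,255,255))
    n,l,s,c=cv2.connectedComponentsWithStats(m); i=1+np.argmax(s[1:,4]); return c[i],s[i]
def quat(yaw): # tool down; tool y axis at angle yaw in world
    y=np.array([np.cos(yaw),np.sin(yaw),0]);z=np.array([0,0,-1.]);x=np.cross(y,z)
    q=R.from_matrix(np.c_[x,y,z]).as_quat(); return [q[3],q[0],q[1],q[2]]
E
python3 - <<'E'
from h import *
K,T=Tcam("top"); im=cv2.imread("pics/top0.png")[:,:,::-1].copy()
g,s=green(im); b=ray(K,T,g,.044); d=ray(K,T,(457,285),.048)
print(g,s,b,d,np.linalg.norm((b-d)[:2]))
print("j6",get_joint_pos()[5], "tool y",rot(get_ee_rot()).as_matrix()[:,1])
for yaw in np.arange(-3,3.2,.4):
    q=inverse_kinematics([d[0],d[1],.2],quat(yaw)); print(round(yaw,2),None if q is None else np.round(q,2))
c=np.r_[.6*d[:2]+.4*b[:2],.22]
# tool x points (camera side) : place the camera toward robot
yaw=np.pi/2+np.arctan2(c[1],c[0])
for y in (yaw,yaw-np.pi):
    q=inverse_kinematics(c,quat(y)); print(y,q)
E
```

```text
[404.69387755 285.03401361] [398 279  14  13 147] [ 0.55501867 -0.19445972  0.044     ] [ 0.55283884 -0.30037634  0.048     ] 0.10593905801744453
j6 -0.018966877794019753 tool y [ 0.28102686  0.95969892 -0.00137223]
-3.0 [-0.52  0.42  1.61 -0.    1.11  2.48]
-2.6 [-0.52  0.42  1.61 -0.    1.11  2.08]
-2.2 [-0.52  0.42  1.61 -0.    1.11  1.68]
-1.8 [-0.52  0.42  1.61 -0.    1.11  1.28]
-1.4 [-0.52  0.42  1.61 -0.    1.11  0.88]
-1.0 [-0.52  0.42  1.61 -0.    1.11  0.48]
-0.6 [-0.52  0.42  1.61 -0.    1.11  0.08]
-0.2 [-0.52  0.42  1.61 -0.    1.11 -0.32]
0.2 [-0.52  0.42  1.61 -0.    1.11 -0.72]
0.6 [-0.52  0.42  1.61 -0.    1.11 -1.12]
1.0 [-0.52  0.42  1.61 -0.    1.11 -1.52]
1.4 [-0.52  0.42  1.61 -0.    1.11 -1.92]
1.8 [-0.52  0.42  1.61 -0.    1.11 -2.32]
2.2 None
2.6 None
3.0 None
1.1347457270200665 [-4.55532181e-01  3.70200707e-01  1.63580276e+00 -4.44089210e-16
  1.13558919e+00 -1.59027791e+00]
-2.0068469265697266 [-4.55532181e-01  3.70200707e-01  1.63580276e+00 -4.44089210e-16
  1.13558919e+00  1.55131475e+00]
```

```bash
python3 - <<'E'
from h import *
p=[.555,-.265,.22]
print(inverse_kinematics(p,quat(1.45)))
move_pose(p,quat(1.45)); wait(.3)
K,T=Tcam("wrist"); im=read_camera("wrist"); cv2.imwrite("pics/w1.png",im[:,:,::-1])
np.savez("w1.npz",K=K,T=T)
g,s=green(im); print(g,s,ray(K,T,g,.044),proj(K,T,[.553,-.300,.048]),get_time(),get_ft_torque(),get_ft_force())
E
```

```text
[-4.64817955e-01  3.76463953e-01  1.62638261e+00 -4.44089210e-16
  1.13874609e+00 -1.91481796e+00]
[388.06278027 201.47234679] [374 187  29  30 669] [ 0.55658658 -0.18970827  0.044     ] [281.21573065 211.42534901] 3.75 [0.0301534  0.00379109 0.00447173] [ 0.3127616   0.16360081 -0.34093378]
```

View pics/w1.png

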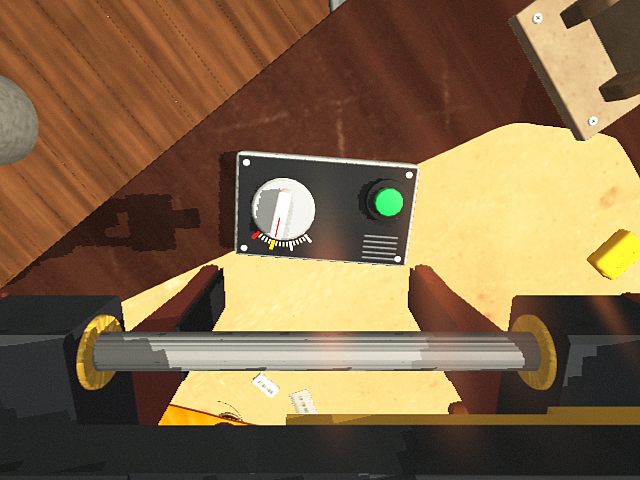

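The wrist view shows the whole timer. The disc is centred near (283,210), the red pointer line ends near (277,240), the yellow mark is at about (273,245), the red mark at (256,236), and the button at (388,201). Next I'll compute the frames.

```bash
python3 - <<'E'
from h import *
d=np.load("w1.npz");K,T=d["K"],d["T"]; im=cv2.imread("pics/w1.png")[:,:,::-1].copy()
C=[(238,152),(418,165),(407,265),(236,253)] 
P=np.array([ray(K,T,c,.040)[:2] for c in C]); 
print("sides",[np.linalg.norm(P[i]-P[(i+1)%4]) for i in range(4)])
# case y: from left to right in image; case x: down in image
ey=(P[1]+P[2]-P[0]-P[3]); a=np.arctan2(ey[1],ey[0])-np.pi/2
cx=np.array([np.cos(a),np.sin(a)]);cy=np.array([-cx[1],cx[0]])
ctr=P.mean(0); d1=ctr-cy*.043
g,_=green(im); out=[]
for z in(.046,.05): 
    b=ray(K,T,g,z)[:2]; out.append(b-(.105*cy-.018*cx))
print("yaw",a,"dial from corners",d1,"from button",out)
h=cv2.cvtColor(im,cv2.COLOR_RGB2HSV)
m=cv2.inRange(h,(0,0,70),(180,70,255)); m[:165]=0;m[255:]=0;m[:,:246]=0;m[:,325:]=0
m=cv2.morphologyEx(m,cv2.MORPH_OPEN,np.ones((7,7)))
cs,_=cv2.findContours(m,0,2); c=max(cs,key=cv2.contourArea); (u,v),r=cv2.minEnclosingCircle(c); e=cv2.fitEllipse(c)
print("disc",u,v,r,e,ray(K,T,(u,v),.048),ray(K,T,e[0],.048))
red=(cv2.inRange(h,(0,110,80),(8,255,255))|cv2.inRange(h,(172,110,80),(180,255,255)))
red[:180]=0;red[255:]=0;red[:,:245]=0;red[:,320:]=0
n,l,s,cc=cv2.connectedComponentsWithStats(red)
D=ray(K,T,e[0],.048)[:2]
for i in range(1,n):
    if s[i,4]<4: continue
    v_=[]; ys,xs=np.where(l==i)
    p=np.array([ray(K,T,q,.048)[:2] for q in zip(xs,ys)])-D
    v_=-(np.arctan2(p[:,1],p[:,0])-a)
    print(i,s[i],cc[i],"cw bearing",np.median((v_+np.pi)%(2*np.pi)-np.pi),"r",np.linalg.norm(p,axis=1).min(),np.linalg.norm(p,axis=1).max())
o=im[150:270,225:425]; cv2.imwrite("pics/w1c.png",cv2.resize(o,None,fx=4,fy=4,interpolation=2)[:,:,::-1])
E
```

```text
sides [np.float64(0.18261777606049492), np.float64(0.10721415793818685), np.float64(0.18597052317449053), np.float64(0.10668073558302844)]
yaw -0.19222154563402705 dial from corners [ 0.55073588 -0.297487  ] from button [array([ 0.55382956, -0.29656956]), array([ 0.55309697, -0.29728242])]
disc 289.0953674316406 204.7023162841797 38.695068359375 ((285.26751708984375, 206.73744201660156), (58.2916145324707, 67.58158111572266), 99.98246002197266) [ 0.54706057 -0.29100565  0.048     ] [ 0.54867573 -0.29518471  0.048     ]
1 [275 218   5  19  26] [277.         226.88461538] cw bearing 0.33270347226811015 r 0.013535803784135405 0.03295500756990895
2 [251 231  10   8  40] [255.2 234.5] cw bearing 0.7545958169353078 r 0.03781767590283686 0.048541090584750084
3 [275 239   3   2   4] [276.   239.25] cw bearing 0.22009232049916738 r 0.035434481655806996 0.03677252718419871
```

View pics/w1c.png

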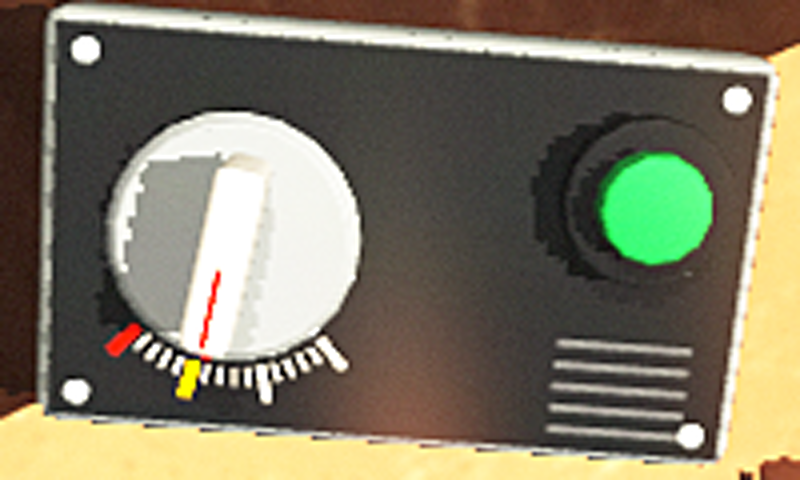

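The crop shows the disc centred at pixel (283.4,208.9), with the pointer about 1 minute short of the yellow mark. The button stands on a raised collar, and its top is near (388,201). Next I'll check the yaw from the marks and pointer, and the button height from its apparent size.

```bash
cat >> h.py <<'E'
E
python3 - <<'E'
from h import *
d=np.load("w1.npz");K,T=d["K"],d["T"]; im=cv2.imread("pics/w1.png")[:,:,::-1].copy()
px=lambda c:((c[0]+.5)/4-.5+225,(c[1]+.5)/4-.5+150)
D=ray(K,T,px((234,236)),.048)[:2]; print("D",D, "r",[np.linalg.norm(ray(K,T,px(c),.048)[:2]-D) for c in((107,236),(361,236),(234,112),(234,360))])
yaws=[]
for c,b in(((125,340),.75),((189,380),.25),((265,383),-.25),((335,355),-.75)):
    p=ray(K,T,px(c),.040)[:2]-D; yaws.append(np.arctan2(p[1],p[0])+b); print(b,yaws[-1],np.linalg.norm(p))
a=np.mean(yaws)
p1,p2=[ray(K,T,px(c),.078)[:2] for c in((218,272),(206,345))]
v=p2-p1; print("a",a,"bar yaw",np.arctan2(v[1],v[0]),"offset of bar line from D",np.cross(v/np.linalg.norm(v),D-p1),(D-p1)@v/np.linalg.norm(v),(D-p2)@v/np.linalg.norm(v))
e=ray(K,T,px((206,358)),.048)[:2]-D; print("pointer end yaw",np.arctan2(e[1],e[0]),np.linalg.norm(e))
g,s=green(im)
for z in(.048,.052,.056,.06,.065):
    b=ray(K,T,g,z); w=np.linalg.norm(ray(K,T,g+[14.5,0],z)-ray(K,T,g-[14.5,0],z))
    q=(b[:2]-D); print(z,b,"diam",w,"case xy",q@[np.cos(a),np.sin(a)],q@[-np.sin(a),np.cos(a)])
# side view triangulation of button
im=read_camera("side"); cv2.imwrite("pics/s1.png",im[:,:,::-1]); K2,T2=Tcam("side")
try:
    g2,s2=green(im); print("side",g2,s2)
    o1,o2=T[:3,3],T2[:3,3]; d1=ray(K,T,g,0)-o1; d2=ray(K2,T2,g2,0)-o2
    t=np.linalg.lstsq(np.c_[d1,-d2],o2-o1,rcond=None)[0]; print(o1+d1*t[0],o2+d2*t[1])
except Exception as x: print(x)
E
```

```text
D [ 0.55035073 -0.29763959] r [np.float64(0.03252874183309176), np.float64(0.032522391225793715), np.float64(0.03151752747153394), np.float64(0.03289919927251548)]
0.75 -0.17051823737379634 0.042409713912472474
0.25 -0.19577254688386952 0.04286660561395198
-0.25 -0.2106050120690869 0.04198203378055527
-0.75 -0.22178850627580116 0.04223827001429222
a -0.1996710756506385 bar yaw -0.3046503355745331 offset of bar line from D 0.0005740610669586893 -0.003377450966154369 -0.021528675260709628
pointer end yaw -0.3643371025800761 0.03333855743533086
0.048 [ 0.55585398 -0.19042113  0.048     ] diam 0.02954310145312867 case xy -0.015872541741132527 0.10617977823892441
0.052 [ 0.55512139 -0.19113399  0.052     ] diam 0.02922076123278247 case xy -0.016449183722277452 0.10533577501897023
0.056 [ 0.5543888  -0.19184685  0.056     ] diam 0.028898421012436278 case xy -0.01702582570342248 0.10449177179901604
0.06 [ 0.55365621 -0.19255971  0.06      ] diam 0.028576080792090067 case xy -0.017602467684567413 0.10364776857906188
0.065 [ 0.55274047 -0.19345078  0.065     ] diam 0.028173155516657295 case xy -0.018323270160998734 0.10259276455411916
side [539.89123596  32.10202247] [ 514    0   69   72 2225]
[ 0.47878233 -0.26541696  0.46881703] [ 0.32673189 -0.26628984  0.44081379]<stdin>:10: DeprecationWarning: Arrays of 2-dimensional vectors are deprecated. Use arrays of 3-dimensional vectors instead. (deprecated in NumPy 2.0)
```

```bash
cat >> h.py <<'E'
D=np.array([.5505,-.2977]); A=-.197
def st(tag=""): print(tag,"t",round(get_time(),2),"F",np.round(get_ft_force(),2),"M",np.round(get_ft_torque(),3),"tcp",np.round(get_tcp_pos(),4),"j6",round(get_joint_pos()[5],3))
E
python3 - <<'E'
from h import *
q=quat(-.33+np.pi/2)
command_gripper(.5)
move_pose([*D,.12],q); wait(.2); st("above")
print(movel([*D,.0525],v=.08,until_force=8)); st("down")
command_gripper(.0); wait(.3); st("grip"); print(get_grip_width()*88,get_finger_force())
im=read_camera("wrist"); cv2.imwrite("pics/w2.png",im[:,:,::-1])
E
```

```text
above t 5.33 F [0.72 0.07 0.4 ] M [ 0.056 -0.033  0.03 ] tcp [ 0.5521 -0.298   0.1224] j6 -1.756
False
down t 6.32 F [-0.36  0.96  0.55] M [0.013 0.032 0.014] tcp [ 0.5509 -0.2979  0.0529] j6 -1.756
grip t 7.41 F [ 0.18 -0.44 -0.02] M [-0.065 -0.031 -0.004] tcp [ 0.5505 -0.2977  0.0525] j6 -1.756
0.6760178182693861 0.0
```

View pics/w2.png

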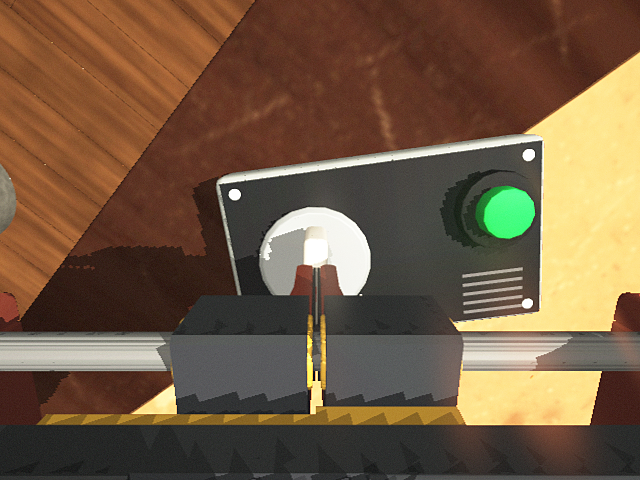

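The picture is ambiguous: the bar end shows at (316,245) and the fingers look nearly shut below it at (317,300). I'll zoom in.

```bash
python3 - <<'E'
from h import *
im=cv2.imread("pics/w2.png")[190:350,220:420]; cv2.imwrite("pics/w2c.png",cv2.resize(im,None,fx=3.5,fy=3.5,interpolation=2))
K,T=Tcam("wrist"); print("tcp px",proj(K,T,get_tcp_pos()),get_grip_width(),get_finger_force(),get_time()); st()
for z in(.048,.078): print(proj(K,T,[*D,z]))
E
```

```text
tcp px [314.71972066 264.39171457] 0.003537763321331561 0.0 7.4583
 t 7.46 F [-0.52 -0.15 -0.33] M [-0.038 -0.026  0.009] tcp [ 0.5505 -0.2977  0.0525] j6 -1.756
[314.7743775  261.87018512]
[314.50727806 281.20152017]
```

View pics/w2c.png

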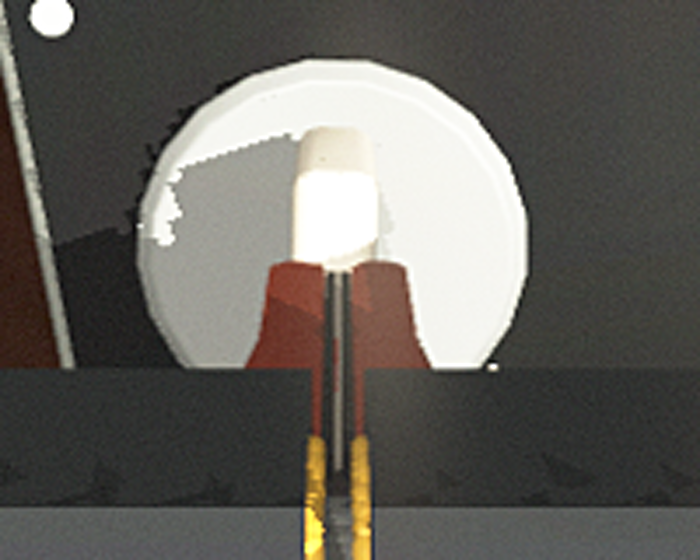

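The fingers appear shut with their tips at row 265, which would overlap the bar. I'll check from the side camera.

```bash
python3 - <<'E'
from h import *
im=read_camera("side"); K,T=Tcam("side"); u,v=proj(K,T,get_tcp_pos()); print(u,v)
a,b=max(0,int(u)-110),max(0,int(v)-100); im=im[b:b+180,a:a+230]
print(a,b); cv2.imwrite("pics/s2.png",cv2.resize(im,None,fx=3.3,fy=3.3,interpolation=2)[:,:,::-1])
im=read_camera("top"); cv2.imwrite("pics/t2.png",im[:,:,::-1])
for z in(.048,.067,.078): print(proj(K,T,[*D,z]))
E
```

```text
402.07478833792845 218.79316680377653
292 118
[401.95574311 220.69672978]
[402.4657841  212.65674046]
[402.76428558 207.9513367 ]
```

View pics/s2.png

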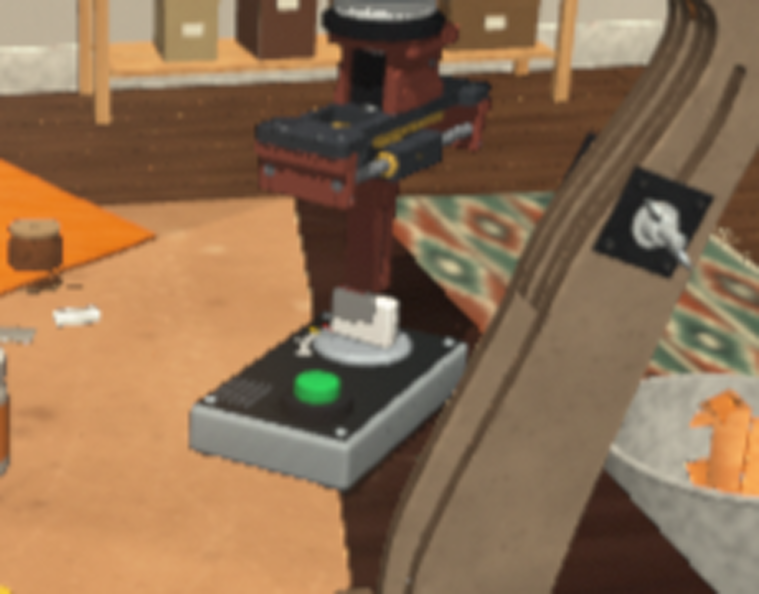

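Both views agree that the shut fingers end about 30 mm behind the stated TCP, just above the bar top. That explains why they closed on nothing. Touching the bar top lightly (known z = 0.078) will give the true tip length.

```bash
python3 - <<'E'
from h import *
print(movel([*D,.03],v=.02,until_force=4)); st("touch")
p=get_tcp_pos(); movel([p[0],p[1],p[2]+.01],v=.05); st("up")
E
```

```text
True
touch t 8.07 F [-0.23  0.15  6.53] M [0.02  0.093 0.008] tcp [ 0.5506 -0.2978  0.0468] j6 -1.756
up t 8.44 F [ 0.57 -0.75  0.11] M [ 0.03  -0.014 -0.015] tcp [ 0.5509 -0.2979  0.0572] j6 -1.756
```

Contact came at TCP z = 0.0468, so the real tips are 31 mm behind the reported TCP. I'll regrip with that offset.

```bash
cat >> h.py <<'E'
L=.0312  # true tip above reported tcp
E
python3 - <<'E'
from h import *
movel([*D,.085-L+.01],v=.1); command_gripper(.5)
print(movel([*D,.0525-L],v=.06,until_force=6)); st("down")
command_gripper(0.); wait(.2); st("grip"); print(get_grip_width()*88,get_finger_force())
E
```

```text
False
down t 10.38 F [-0.43 -0.01  0.21] M [ 0.071  0.021 -0.007] tcp [ 0.5507 -0.2978  0.0214] j6 -1.756
grip t 11.18 F [-2.52 -4.68  0.84] M [-0.911  0.31  -0.046] tcp [ 0.5505 -0.2986  0.0216] j6 -1.756
12.020318587585473 29.97347116470337
```

Gripped: 12.0 mm wide at 30 N. Now I'll wind in small steps while watching the torque.

```bash
cat >> h.py <<'E'
C=np.array([.5500,-.2991]); Z=.0525-L
def turn(b,c=C): move_pose([*c,Z],quat(A-b+np.pi/2))   # b: clockwise bearing of pointer
def mz(n=5):
    m=[]
    for _ in range(n): m.append(get_ft_torque()[2]); wait(.02)
    return float(np.mean(m))
E
python3 - <<'E'
from h import *
turn(.133); st(); print(mz(10))
for b in(.2,.4,.6,.8): turn(b); print(b,round(mz(),3),np.round(get_ft_force(),1),get_time())
E
```

```text
t 11.43 F [1.74 1.9  3.38] M [ 0.462 -0.223 -0.021] tcp [ 0.5504 -0.2987  0.0215] j6 -1.758
-0.02550457745249648
0.2 0.006 [1.3 4.4 4.4] 11.925
0.4 0.0 [3.1 5.5 4.8] 12.3167
0.6 -0.027 [3.6 5.7 4.8] 12.7083
0.8 -0.019 [4.7 6.4 4.6] 13.1
```

```bash
cat >> h.py <<'E'
C2=np.array([.5504,-.2987])
E
python3 - <<'E'
from h import *
b=.8; hist=[]
turn(b,C2)
while b<1.75:
    b+=.02; turn(b,C2); m=mz(5); hist.append(m)
    base=np.median(hist[:8])
    if m-base>.1: m=mz(8); hist[-1]=m
    print(round(b,2),round(m,3),end="; ")
    if m-base>.17: break
print(); st("stop"); wait(.3); print(base,mz(10)); st()
E
```

```text
0.82 0.004; 0.84 -0.009; 0.86 0.038; 0.88 0.009; 0.9 0.014; 0.92 0.021; 0.94 0.035; 0.96 0.03; 0.98 0.025; 1.0 0.012; 1.02 0.031; 1.04 0.044; 1.06 0.024; 1.08 0.017; 1.1 0.027; 1.12 0.018; 1.14 0.035; 1.16 0.046; 1.18 0.108; 1.2 0.199; 
stop t 20.15 F [3.93 5.78 4.08] M [ 1.018 -0.672  0.19 ] tcp [ 0.5511 -0.2984  0.0215] j6 -0.692
0.017406821132183947 0.20499562140864325
 t 20.62 F [3.74 5.51 4.62] M [ 1.042 -0.654  0.242] tcp [ 0.5511 -0.2983  0.0215] j6 -0.692
```

The stop is felt: 0.20 N·m including 0.03 friction, which is well under strain, and it was held for about 0.6 s. Now I'll turn back to the 10 mark, let go and look.

```bash
python3 - <<'E'
from h import *
C3=np.array([.5508,-.2983])
for b in(.9,.6,.35,.25): turn(b,C3)
wait(.2); st("at10"); print(mz())
command_gripper(.5); wait(.1)
movel([*C3,.12],v=.12); move_pose([.56,-.28,.19],quat(1.37)); wait(.3)
K,T=Tcam("wrist"); im=read_camera("wrist"); np.savez("w3.npz",K=K,T=T); cv2.imwrite("pics/w3f.png",im[:,:,::-1])
u,v=proj(K,T,[*C3,.048]).astype(int); print(u,v,get_time())
o=im[v-50:v+70,u-60:u+140]; cv2.imwrite("pics/w3.png",cv2.resize(o,None,fx=4,fy=4,interpolation=2)[:,:,::-1]); print(u-60,v-50)
E
```

```text
at10 t 22.2 F [-0.09  1.78  5.99] M [0.401 0.016 0.008] tcp [ 0.5505 -0.2986  0.0215] j6 -1.641
0.012140468881978438
294 211 24.7833
234 161
```

View pics/w3.png

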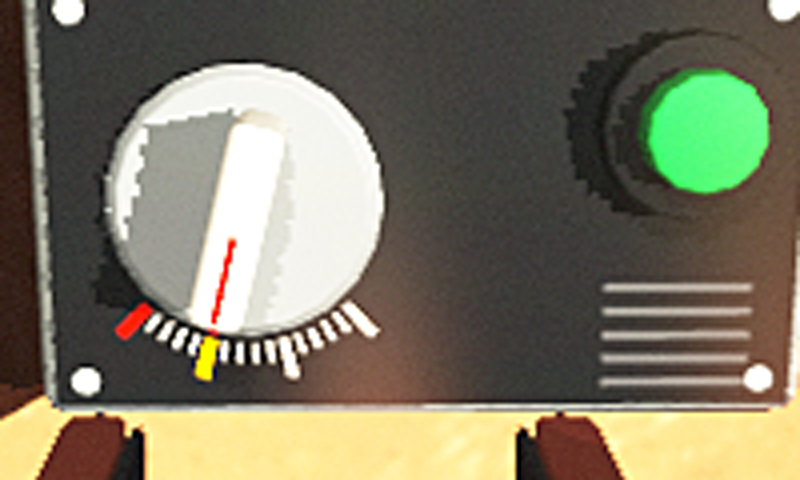

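The pointer end at (213,334) runs straight into the yellow mark at (207,358). I'll check this numerically with the known heights.

```bash
python3 - <<'E'
from h import *
d=np.load("w3.npz");K,T=d["K"],d["T"]; im=cv2.imread("pics/w3f.png")[:,:,::-1].copy()
px=lambda c:((c[0]+.5)/4-.5+234,(c[1]+.5)/4-.5+161)
O=ray(K,T,px((244.5,202)),.048)[:2]; print("O",O,[np.linalg.norm(ray(K,T,px(c),.048)[:2]-O) for c in((106,202),(383,202),(244,63),(244,338))])
for O in(O,np.array([.5505,-.2984])):
    A_=[]
    for c,b in(((134,321),.75),((207,359),.25),((289,357),-.25),((362,320),-.75)):
        p=ray(K,T,px(c),.040)[:2]-O; A_.append(np.arctan2(p[1],p[0])+b)
    e=ray(K,T,px((212.5,335)),.048)[:2]-O; e=np.arctan2(e[1],e[0])
    print(np.round(A_,3),np.mean(A_),"pointer bearing vs mean",np.mean(A_)-e,"vs yellow",A_[1]-e)
p1,p2=[ray(K,T,px(c),.078)[:2] for c in((233,240),(214,322))]; v=p2-p1; print("line yaw",np.arctan2(v[1],v[0]))
g,s=green(im)
for z in(.052,.056,.06): print(z,ray(K,T,g,z),s[2:4])
E
```

```text
O [ 0.55093323 -0.29785034] [np.float64(0.03247890079494738), np.float64(0.03247696679931604), np.float64(0.0323112104949535), np.float64(0.03314453125506557)]
[-0.184 -0.199 -0.209 -0.216] -0.2020463998809297 pointer bearing vs mean 0.2456113029838342 vs yellow 0.24908246957324914
[-0.168 -0.182 -0.197 -0.21 ] -0.18928629372780886 pointer bearing vs mean 0.23801771643994352 vs yellow 0.24490492508067985
line yaw -0.43982885222119367
0.052 [ 0.55497847 -0.19102209  0.052     ] [33 32]
0.056 [ 0.5542434  -0.19192386  0.056     ] [33 32]
0.06 [ 0.55350834 -0.19282563  0.06      ] [33 32]
```

The dial stands at 0.246 rad against 0.25, so the setting is good. Now the button, at about (0.554, -0.192, 0.056).

```bash
python3 - <<'E'
from h import *
B=[.5541,-.1918]
command_gripper(0.); move_pose([*B,.085-L],quat(1.37)); wait(.2)
f0=np.mean([get_ft_force()[2] for _ in range(5)])
print(movel([*B,.045-L],v=.03,until_force=2.0)); st("touch"); z=get_tcp_pos()[2]; 
f=0
for i in range(12):
    z-=.001; movel([*B,z],v=.02); wait(.1); f=np.mean([(wait(.02),get_ft_force()[2])[1] for _ in range(4)])-f0
    print(round(z+L,4),round(get_tcp_pos()[2]+L,4),round(f,2),end="; ")
    if f>8: break
wait(.3); movel([*B,.15],v=.08); wait(.3); st("up")
im=read_camera("wrist"); 
move_pose([.5,-.25,.25],quat(1.37)); wait(.3)
im=read_camera("wrist"); cv2.imwrite("pics/w4.png",im[:,:,::-1]); print(get_time())
E
```

```text
True
touch t 27.35 F [-0.44 -0.06  3.71] M [-0.026 -0.037  0.048] tcp [ 0.5539 -0.1917  0.0263] j6 -1.724
0.0565 0.0565 3.06; 0.0555 0.0554 3.01; 0.0545 0.0545 5.57; 0.0535 0.0544 13.58; up t 31.37 F [-0.46  0.63 -1.49] M [ 0.03   0.011 -0.003] tcp [ 0.554  -0.1918  0.1498] j6 -1.724
32.3417
```

View pics/w4.png

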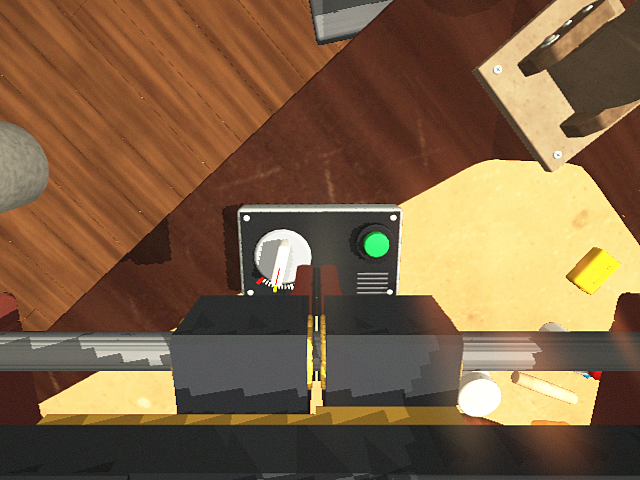

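The view shows the pointer still at yellow near (276,288) and the button back up at (376,244). The press bottomed out, with force rising to 13.6 N and no further travel. Handing in.

```bash
python3 -c "
from station import *
print(job_done())"
```

```text
the job is handed in; nothing more can be done
None
```

I wound the dial to the spring stop, leaned on it at about 0.2 N m, set it back to the 10-minute mark (measured 0.246 rad against 0.25), then pressed the green button fully down (about 14 N) and let it come back up; the job is handed in at about 32 s, and I touched nothing but the timer.

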